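# Load the vial carrier and press it against the sprung stop

### The job

Stand the red-capped and the light-blue-capped vials upright in the two empty cells of the grey carrier, one per cell, beside the brown vial that is already in it. Then slide the carrier by its blue grip plate, square and centred, against the bar of the sprung stop, and press until the black pointer stands in the green band of the scale, never in the red. Finish while still holding it pressed there, carrier flat on the worktop, so that a colleague can screw it down; leave the other things alone.

Things in the scene. Friction and masses are not known exactly. Their poses are not given: they have to be found in the camera images.
- carrier: grey vial carrier, loose, ~0.5 kg. Origin: underside below its middle cell; x towards the stop, y left. Box 50 mm (x) by 140 mm (y), front face at x = +25 mm; three cells along y, 45 mm apart, 40 x 40 mm inside, walls 34 mm high, floor 5 mm. Vials in it stand 17 mm apart: grip them across carrier x. A tongue 8 mm thick leads back to the blue grip plate, with 45 mm free between plate and box
- grip_plate (a point): middle of the top edge of the carrier's blue grip plate: 10 mm thick (carrier x), 60 mm wide (y), top 65 mm above the carrier's underside (57 mm above the tongue); this point is at x = -75 mm in the carrier's frame, and its axes are the carrier's
- cell_left (a point): centre of the floor of the carrier's left cell (carrier y = +45 mm), 5 mm above the underside; the brown vial with the black cap stands in it from the start
- cell_mid (a point): centre of the floor of the middle cell (carrier y = 0), empty at the start
- cell_right (a point): centre of the floor of the right cell (carrier y = -45 mm), empty at the start
- vial_red: white flat-footed round reagent vial with a red screw cap, 27 mm across, 66 mm tall; grip it on the body, which is full width up to 58 mm; about 35 g. Origin: centre of its foot, z up. Stands on the worktop at the start.
- vial_lightblue: white flat-footed round reagent vial with a light-blue screw cap, 26 mm across, 62 mm tall; grip it on the body, which is full width up to 54 mm; about 35 g. Origin: centre of its foot, z up. Stands on the worktop at the start.
- vial_black: brown reagent vial with a black cap, 29 mm across, 70 mm tall, 40 g; already in the carrier's left cell and stays there. Origin: centre of its foot
- stop: sprung stop: fixed aluminium bracket, 200 mm wide (y), with a dark steel bar along its near side, a white scale plate with green band and red zone above it (top at 50 mm) and a brass thumb screw at each end. Origin: on the worktop below the middle of the unpressed bar's front face; x points away from the robot, the way the bar is pressed; y along the bar
- bar_face (a point): middle of the bar's front face, 27 mm above the worktop; moves with the bar. The bar is 144 mm long (y) and 16 mm high (from 19 to 35 mm above the worktop)
- stop_bar (a joint): travel of the sprung bar (m): 0 = not pressed, grows as it is pressed along the stop's +x, to 0.028 at most. Spring force about 4 N at 0, plus 0.5 N per mm. Green band: 0.010 to 0.018 (9 to 13 N); red zone from 0.022. The black pointer moves with the bar over the scale. Sliding the loaded carrier on the worktop takes a few newtons more
- drop_bottle: bystander: brown dropper bottle with black rubber top, 33 mm across, 102 mm tall. Origin: centre of its foot
- rinse_bottle: bystander: white bottle with a green cap, 52 mm across, 121 mm tall. Origin: centre of its foot
- tape: bystander: roll of tape lying flat, 96 mm across, 25 mm high. Origin: centre of its underside
- calc: bystander: pocket calculator lying flat, 120 x 76 x 15 mm. Origin: centre of its underside
- marker: bystander: red and white marker lying flat, 17 x 135 x 16 mm. Origin: centre of its underside
Things that resemble listed ones, but are neither listed nor needed, are in the scene too. Leave any purple look-alike of the vial_black alone.

How it is judged (in metres and radians):
On the way, in this order (a step that is already met when the one before it is completed fails the run):
1. the red-capped and the light-blue-capped vials stand in the two empty cells, one in each, and are let go (((horizontal distance between vial_red and cell_mid below 0.012 m and z of vial_red in the frame of cell_mid between -0.006 and 0.006 m and angle between each of vial_red, vial_lightblue's own z axis and vertical below 0.2 rad and horizontal distance between vial_lightblue and cell_right below 0.012 m and z of vial_lightblue in the frame of cell_right between -0.006 and 0.006 m) or (horizontal distance between vial_lightblue and cell_mid below 0.012 m and z of vial_lightblue in the frame of cell_mid between -0.006 and 0.006 m and angle between each of vial_lightblue, vial_red's own z axis and vertical below 0.2 rad and horizontal distance between vial_red and cell_right below 0.012 m and z of vial_red in the frame of cell_right between -0.006 and 0.006 m)) and horizontal distance between vial_black and cell_left below 0.012 m and z of vial_black in the frame of cell_left between -0.006 and 0.006 m and angle between vial_black's own z axis and vertical below 0.2 rad and contact force between the fingers and vial_red below 0.2 N and contact force between the fingers and vial_lightblue below 0.2 N), for 0.2 s.
2. the carrier is pressed against the bar, pointer in the green band, for one second (value of joint stop_bar between 0.009 and 0.019 m and contact force between carrier and stop between 5 and 20 N and contact force between the fingers and carrier above 1 N and contact force between the arm and stop below 0.5 N and y of carrier in the frame of stop between -0.015 and 0.015 m and angle between the x axis of carrier and the x axis of stop, either way round below 0.08 rad and angle between carrier's own z axis and vertical below 0.06 rad and height (world z) of carrier below 0.006 m), for 1 s.
At the end, for the whole second after the job is handed in: Vials upright (0.2 rad) on the cell floors, one per cell, brown one still left; fingers press the carrier (over 1 N) on the bar with 5-20 N, bar steady at 9-19 mm, robot off the stop; carrier centred within 15 mm, square within 0.08 rad, flat (tilt under 0.06 rad, underside below 6 mm) (all of step 2 and ((horizontal distance between vial_red and cell_mid below 0.012 m and z of vial_red in the frame of cell_mid between -0.006 and 0.006 m and angle between each of vial_red, vial_lightblue's own z axis and vertical below 0.2 rad and horizontal distance between vial_lightblue and cell_right below 0.012 m and z of vial_lightblue in the frame of cell_right between -0.006 and 0.006 m) or (horizontal distance between vial_lightblue and cell_mid below 0.012 m and z of vial_lightblue in the frame of cell_mid between -0.006 and 0.006 m and angle between each of vial_lightblue, vial_red's own z axis and vertical below 0.2 rad and horizontal distance between vial_red and cell_right below 0.012 m and z of vial_red in the frame of cell_right between -0.006 and 0.006 m)) and horizontal distance between vial_black and cell_left below 0.012 m and z of vial_black in the frame of cell_left between -0.006 and 0.006 m and angle between vial_black's own z axis and vertical below 0.2 rad and velocity of joint stop_bar between -0.01 and 0.01 m/s); the arm keeps its last pose, push and grip.
It fails at once if the stop is pressed well into its red zone (bar travel over 24 mm) (value of joint stop_bar above 0.024 m).
It fails at once if a bystander (dropper bottle, green-capped bottle, tape, calculator, marker) is moved more than 30 mm (distance of any of drop_bottle, rinse_bottle, tape, calc, marker from where it was at the start of the episode above 0.03 m).
It also fails if it takes over 72 s, if anything falls off the work surface, if the arm or the gripper's body presses on something with over 40 N, if the wrist force passes 120 N, or if a joint passes its speed limit or range.

### The arm

A 6-joint arm with a two-finger parallel gripper is mounted at the origin on a cart in front of the work surface, level with it; the furniture and walls round the work are solid. World frame = base frame: x ahead of the robot, y to its left, z up, the work surface at z = 0. Lengths are in m, angles in degrees, forces in N, time in s.
With the tool pointing down it reaches from about 0.4 to 0.825 m from the base axis. Payload 7 kg.
Tool frame: the origin (TCP) lies on the front face of the gripper's body, between the roots of the fingers; the fingertips stand 66 mm ahead of it and the grasp point (between the pads) lies 47 mm ahead of it; z points along the fingers, y is the line along which they close (so a half turn about z gives the same grasp; the last joint's range is limited). The gripper opens to 88 mm and grips with 3 to 60 N. Pads are 19 mm wide; open, the fingers measure 130 mm over their backs; the gripper's body (78 mm by 193 mm) begins 47 mm behind the grasp point.
Start: joints at [80.277, 20.546, 0.682, 0, -70.136, -16.507], TCP at [0.298, 0.605, 0.292] pointing down, gripper open.
Joint ranges: [-176.03, 176.03], [-82.01, 121.73], [-58.28, 71.71], [-173.87, 95.51], [-174.79, -0.11], [-173.66, 173.66]. Speed limits (degrees/s): [136.94, 136.94, 172.46, 180, 180, 180].

### API

Orientations are given as [roll, pitch, yaw] about the fixed x, y, z axes, in that order (R = Rz(yaw) Ry(pitch) Rx(roll)).
In Python, from plant import ctrl gives the robot as it stands.
- The arm moves only by the tool send_rows, never from a script. Its argument "deltas" is a list of rows, each a list of 2 entries, a list of its own where there are three numbers: the shift along the tool's x, y, z each as a share of 800 mm, from -1 to 1, then the turn about the tool's z as a share of 90 degrees, from -1 to 1. A call has exactly 5 rows; each row is the pose to reach, as a shift and turn from the pose commanded when the call began, along the tool's axes at that moment; what a row does not reach only later rows make up. A row lasts 1/12 s, in which the tool goes at most 41.7 mm and 7.16 degrees, less where a joint would pass 70% of its speed; a pose out of reach is approached as far as the arm can. A call with a number of a shift or a turn outside -1 to 1 is refused whole. A call with a gripper value outside its range is refused whole. "gripper" is the opening, from 0 (shut) to 1 (fully open), set as the call begins (left out, the last holds). The fingers move at their own pace and stop on an object; the grip force is fixed at half the most. Time passes only in rows, so rows that repeat a pose let the fingers close, or fill a call up. It gives the time, the measured TCP pose, the force, the opening and the grip force at its end, in the units of the state.
- ctrl.get_obs(): the state, without advancing time (a new reading comes with each control period).
- ctrl.snapshot(name): name is "scene" or "side" or "wrist"; returns a dict with "color" (420x560x3 uint8, red, green, blue), "vertical_fov" (degrees; the focal length in pixels is half the picture's height over the tangent of half this angle, whatever the lens; pixels are square), "cx", "cy" (the principal point, pixels), "rvec" (rotation vector, rad) and "tvec" (3), from world to camera coordinates, as OpenCV has them. Camera axes: x right, y down, z forward; pixel columns grow to the right and rows downward; lengths in m; the calibration is good to about 2 mm. A picture is of the moment at which its call begins. There is no depth.
- ctrl.close_job(): hands the job in; it is judged then, once.
Trained networks look in a picture, given as the dict that the camera call returned (one of the last four; its "shot" number tells which), for a name from the list of things; names that differ only in an ending like _2 or _b are one class to them, and where a whole thing is asked for, a point or a joint stands for the part that bears it (a point fixed in the world has none). Each returns a list of dicts, best first, with "conf" (0 to 1); they miss things now and then, are a little off and sometimes report something else, mostly with a low value. They report only what shows in the picture. A call takes as long as a camera call. They do not tell look-alikes from the thing itself.
- ctrl.boxes_of(picture, thing): "xy" ([column, row] as shares, 0 to 1, of the picture: columns of its width, rows of its height, amid what is visible of it).
- ctrl.cut_out(picture, thing): "pixels" (420x560 bool, what is visible of it) and "xy" ([column, row] as shares, 0 to 1, of the picture: columns of its width, rows of its height, amid what is visible of it).
The state is a dict: "clock": time; "joint_pos": joint angles; "qvel": joint speeds; "tau": joint torques, N m; "tool_pos": TCP position; "orientation": TCP orientation; "force": force on the tool from outside, world axes, zero at the start; "moment": the same for the moment, N m; "opening": finger opening in m; "gripper_force": force on a finger pad.
Only numpy, scipy, OpenCV 4.12 (cv2) and the standard library are available. Lean on these libraries where they do the work, as an engineer would, in place of code of your own. Each camera call takes 0.05 s, during which the arm holds its last target. There are 200 camera calls.

## Working session

There is one attempt and no reset: what is moved stays moved. The work goes in short steps, Python scripts to look and compute and a tool call to move; the robot and the scene stay as the last step left them, time stands still between calls to the robot, and variables do not carry over. Pictures are saved under pics/ and viewed, at most 10 in all, crops included, and the job is handed in when it is done.

Besides the shell and the picture viewer there is one more tool, called after "Emit:" as name(argument=value, ...) on one line, values as JSON. send_rows: Moves the arm, as the interface text tells. Shift numbers are shares of 800 mm and turn numbers shares of 90 degrees, none past 1 either way. Its arguments: {"type":"object","properties":{"deltas":{"type":"array","items":{"type":"array"}},"gripper":{"type":"number"}},"required":["deltas"]}

```bash
ls; mkdir -p pics
cat > h.py <<'E'
import numpy as np, cv2
from plant import ctrl
def cam(p):
    R=cv2.Rodrigues(np.array(p["rvec"],float))[0]; t=np.array(p["tvec"],float).ravel()
    f=210/np.tan(np.radians(p["vertical_fov"])/2)
    K=np.array([[f,0,p["cx"]],[0,f,p["cy"]],[0,0,1]]); return K,R,t
def proj(p,X):
    K,R,t=cam(p); q=(K@(R@np.atleast_2d(X).T+t[:,None])).T; return q[:,:2]/q[:,2:]
def ray(p,uv):
    K,R,t=cam(p); d=R.T@np.linalg.inv(K)@np.array([uv[0],uv[1],1.]); return -R.T@t,d/np.linalg.norm(d)
def onz(p,uv,z):
    c,d=ray(p,uv); return c+d*(z-c[2])/d[2]
def tri(rs):
    A=np.zeros((3,3));b=np.zeros(3)
    for c,d in rs:
        M=np.eye(3)-np.outer(d,d);A+=M;b+=M@c
    X=np.linalg.solve(A,b); return X,[round(1e3*float(np.linalg.norm((np.eye(3)-np.outer(d,d))@(X-c))),1) for c,d in rs]
def save(p,n): cv2.imwrite(f"pics/{n}.png",p["color"][:,:,::-1])
E
python3 - <<'E'
from h import *
print(ctrl.get_obs())
ps={n:ctrl.snapshot(n) for n in("scene","side","wrist")}
ims=[ps[n]["color"][:,:,::-1] for n in ps]
for n in ps: print(n,ps[n]["vertical_fov"],ray(ps[n],(280,210)))
cv2.imwrite("pics/a.png",ims[0]);cv2.imwrite("pics/b.png",ims[1]);cv2.imwrite("pics/c.png",ims[2])
for t in "carrier grip_plate cell_mid vial_red vial_lightblue vial_black stop bar_face drop_bottle rinse_bottle tape calc marker".split():
    for n in ps:
        print(t,n,[((np.array(o["xy"])*[560,420]).round().tolist(),round(o["conf"],2),onz(ps[n],np.array(o["xy"])*[560,420],.03).round(3).tolist()) for o in ctrl.boxes_of(ps[n],t)[:3]])
E
```

```text
pics
{'clock': 0.0, 'joint_pos': array([ 8.02776856e+01,  2.05921093e+01,  6.33846492e-01, -1.87783123e-02,
       -7.01363440e+01, -1.65045763e+01]), 'qvel': array([-0.0493183 ,  0.00164872, -0.08116034,  0.1055478 , -0.03721156,
       -0.04657301]), 'tau': array([ 3.32790805e-04, -5.82724142e+01,  2.93051970e+01,  6.99717790e+00,
        6.76054580e-03, -1.58779017e-04]), 'tool_pos': array([0.29817929, 0.60514666, 0.29121976]), 'orientation': array([ 1.79904276e+02, -9.95404048e-03, -2.62332775e+01]), 'force': array([-0.20194012, -1.01899155, -1.06377464]), 'moment': array([-0.00709462,  0.0234888 ,  0.01648073]), 'gripper_force': 0.0, 'opening': 0.08732300985295413}
scene 52.596504179466095 (array([ 0.16452951, -0.58013498,  0.80268761]), array([ 0.38528679,  0.58308424, -0.71523902]))
side 42.89675377573479 (array([ 0.20508899, -1.1548048 ,  0.55353056]), array([ 0.25741958,  0.89676057, -0.35993838]))
wrist 62.087165317638515 (array([0.36863113, 0.57041375, 0.38439493]), array([-0.26088505,  0.11256892, -0.95878425]))
carrier scene [([291.0, 262.0], 0.8, [0.512, -0.102, 0.03])]
[... 1678 characters left out ...]
, [0.394, 0.443, 0.03])]
rinse_bottle scene [([202.0, 178.0], 0.88, [0.466, 0.267, 0.03])]
rinse_bottle side [([233.0, 190.0], 0.68, [0.49, 0.35, 0.03]), ([208.0, 227.0], 0.38, [0.373, 0.08, 0.03])]
rinse_bottle wrist []
tape scene [([288.0, 164.0], 0.85, [0.701, 0.192, 0.03])]
tape side [([318.0, 205.0], 0.65, [0.691, 0.159, 0.03])]
tape wrist []
calc scene [([171.0, 169.0], 0.78, [0.409, 0.347, 0.03])]
calc side [([205.0, 196.0], 0.83, [0.399, 0.311, 0.03])]
calc wrist [([391.0, 13.0], 0.82, [0.394, 0.44, 0.03])]
marker scene [([196.0, 233.0], 0.77, [0.368, 0.09, 0.03]), ([291.0, 264.0], 0.68, [0.51, -0.108, 0.03])]
marker side [([207.0, 228.0], 0.65, [0.368, 0.072, 0.03])]
marker wrist []
```

View pics/a.png

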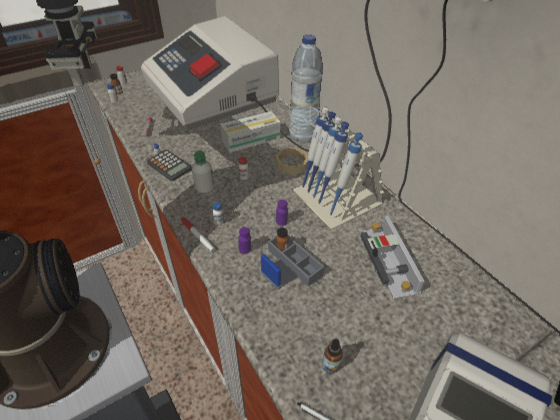

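View pics/b.png

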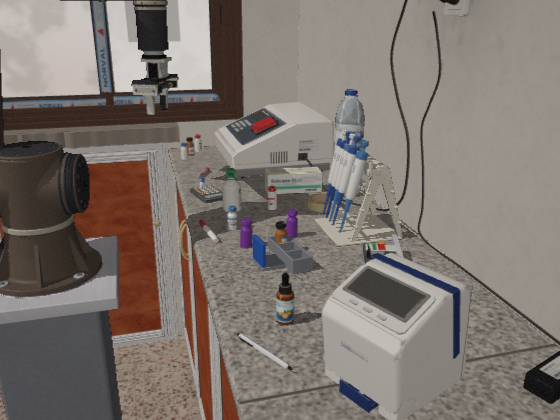

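Scene: the carrier is at (290,258) with the brown vial at (282,238). Red-cap candidates are (243,168) and (120,75). Blue-cap candidates are (217,213), (155,150) and (112,92). The purple ones at (244,240) and (281,212) are decoys. I'll enlarge a crop to check.

Run:
```python
import cv2,numpy as np
a=cv2.imread("pics/a.png");b=cv2.imread("pics/b.png")
r=lambda i,x,y,w,h,s:cv2.resize(i[y:y+h,x:x+w],(w*s,h*s),interpolation=cv2.INTER_CUBIC)
o=np.zeros((600,800,3),np.uint8)
o[:300,:400]=r(a,185,150,100,75,4);o[:300,400:]=r(a,90,60,100,75,4)[:, :400];o[300:,:400]=r(b,170,130,100,75,4);o[300:,400:]=r(b,215,170,100,75,4)
cv2.imwrite("pics/d.png",o)
```

```text
(no output)
```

View pics/d.png

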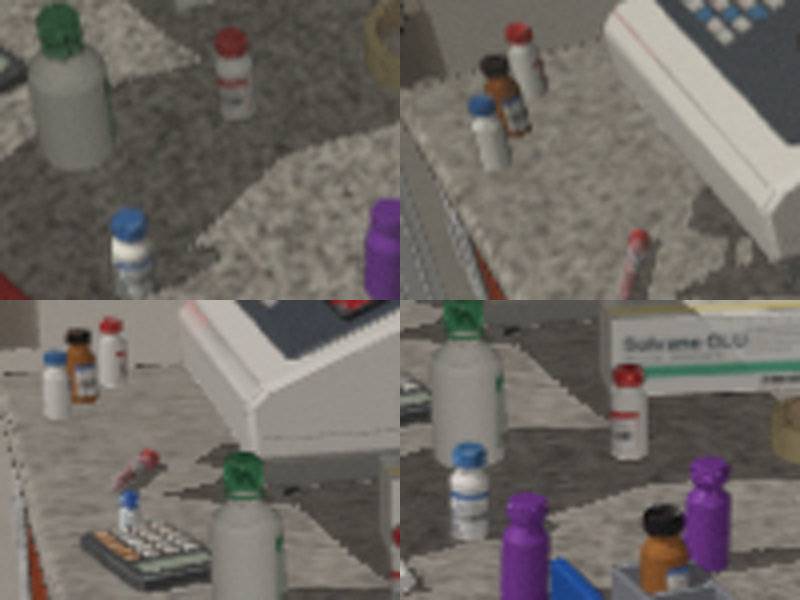

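The vials in reach are red at (243,168) and light-blue at (217,213). The far ones near (115,85) lie at y≈0.8 and are out of reach, and the one behind the calculator is a tiny blue decoy. The in-reach pair matches the description, so I'm moving over to look with the wrist camera.

Emit:
send_rows(deltas=[[[0.05,0.045,-0.012],0],[[0.1,0.09,-0.025],0],[[0.13,0.12,-0.035],0],[[0.15,0.14,-0.05],0],[[0.17,0.15,-0.06],0]], gripper=1)

```text
clock: 2.52
tool_pos: [0.3678, 0.4342, 0.3421]
orientation: [-179.9, -0.0, -26.3]
force: [1.1, 0.6, 1.1]
opening: 0.0874
gripper_force: 0.0
```

Emit:
send_rows(deltas=[[[0.035,0.03,0],0.07],[[0.07,0.06,0],0.14],[[0.1,0.09,0],0.21],[[0.135,0.12,0],0.28],[[0.17,0.15,0],0.35]])

```text
clock: 2.93
tool_pos: [0.4364, 0.2683, 0.3405]
orientation: [-180.0, 0.0, -58.0]
force: [-0.1, 0.2, 0.8]
opening: 0.0874
gripper_force: 0.0
```

```bash
cat >> h.py <<'E'
def state():
    o=ctrl.get_obs(); print("t",round(o["clock"],2),"p",np.round(o["tool_pos"],4),"rpy",np.round(o["orientation"],2),"F",np.round(o["force"],1),"open",round(o["opening"],4),round(o["gripper_force"],1)); return o
def delta(target,yaw=None):
    o=state(); from scipy.spatial.transform import Rotation as S
    R=S.from_euler("xyz",o["orientation"],degrees=True).as_matrix()
    d=R.T@(np.array(target)-o["tool_pos"]); tu=0
    if yaw is not None: tu=-((yaw-o["orientation"][2]+180)%360-180)/90
    print("shares",np.round(d/.8,4),"turn",round(tu,4),"mm",np.round(d*1e3,1))
E
python3 - <<'E'
from h import *
delta([0.47,0.05,.33],-90)
E
```

```text
t 2.93 p [0.4364 0.2683 0.3405] rpy [-1.7995e+02  2.0000e-02 -5.8010e+01] F [-0.1  0.2  0.8] open 0.0874 0.0
shares [0.2537 0.109  0.013 ] turn 0.3555 mm [202.9  87.2  10.4]
```

Run:
```python
from h import *
import pickle
p=ctrl.snapshot("wrist"); save(p,"w1"); pickle.dump(p,open("w1.pkl","wb"))
for t in "vial_red vial_lightblue vial_black carrier".split():
    print(t,[((np.array(o["xy"])*[560,420]).round().tolist(),round(o["conf"],2),onz(p,np.array(o["xy"])*[560,420],.03).round(3).tolist()) for o in ctrl.boxes_of(p,t)[:3]])
```

```text
vial_red [([176.0, 87.0], 0.89, [0.581, 0.242, 0.03]), ([257.0, 161.0], 0.59, [0.464, 0.265, 0.03])]
vial_lightblue [([342.0, 65.0], 0.93, [0.44, 0.127, 0.03]), ([236.0, 258.0], 0.29, [0.424, 0.383, 0.03])]
vial_black []
carrier []
```

Emit:
send_rows(deltas=[[[0.045,0.015,0],0.07],[[0.09,0.03,0],0.14],[[0.13,0.05,0],0.21],[[0.17,0.07,0],0.28],[[0.21,0.085,0],0.355]])

```text
clock: 3.6
tool_pos: [0.4681, 0.0912, 0.3403]
orientation: [-180.0, 0.0, -89.8]
force: [1.0, -0.1, 0.1]
opening: 0.0873
gripper_force: 0.0
```

Run:
```python
from h import *
import pickle
state()
p=ctrl.snapshot("wrist"); save(p,"w2"); pickle.dump(p,open("w2.pkl","wb"))
for t in "vial_red vial_lightblue vial_black carrier grip_plate stop bar_face".split():
    print(t,[((np.array(o["xy"])*[560,420]).round().tolist(),round(o["conf"],2),onz(p,np.array(o["xy"])*[560,420],.03).round(3).tolist()) for o in ctrl.boxes_of(p,t)[:3]])
a=cv2.imread("pics/w1.png");b=cv2.imread("pics/w2.png");cv2.imwrite("pics/w12.png",cv2.resize(np.vstack([a,b]),(400,600)))
```

```text
t 3.6 p [0.4681 0.0912 0.3403] rpy [-1.7999e+02  1.0000e-02 -8.9810e+01] F [ 1.  -0.1  0.1] open 0.0873 0.0
vial_red [([195.0, 285.0], 0.51, [0.572, 0.233, 0.03])]
vial_lightblue [([295.0, 206.0], 0.68, [0.444, 0.127, 0.03])]
vial_black [([287.0, 102.0], 0.77, [0.455, 0.007, 0.03]), ([220.0, 50.0], 0.71, [0.527, -0.045, 0.03]), ([175.0, 131.0], 0.56, [0.581, 0.039, 0.03])]
carrier [([236.0, 25.0], 0.97, [0.509, -0.069, 0.03])]
grip_plate [([236.0, 22.0], 0.86, [0.509, -0.072, 0.03])]
stop []
bar_face []
```

View pics/w12.png

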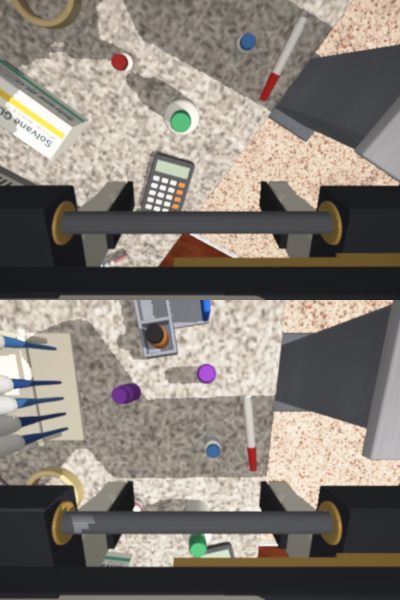

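w1 shows the red cap at (168,86), the blue cap at (347,59) and the marker right of it. w2 shows the carrier with the brown vial at (218,48), purple decoys at (287,102) and (175,131), and the blue cap at (297,210). Next, a view over the carrier and stop.

Emit:
send_rows(deltas=[[[0.04,-0.03,0],0],[[0.08,-0.06,-0.01],0],[[0.12,-0.09,-0.02],0],[[0.15,-0.12,-0.03],0],[[0.18,-0.14,-0.03],0]])

```text
clock: 4.42
tool_pos: [0.5838, -0.0521, 0.3653]
orientation: [-179.9, -0.0, -89.5]
force: [0.8, 0.4, 1.1]
opening: 0.0877
gripper_force: 0.0
```

Run:
```python
from h import *
import pickle
state()
p=ctrl.snapshot("wrist"); save(p,"w3"); pickle.dump(p,open("w3.pkl","wb"))
for t in "carrier stop".split():
    print(t,[((np.array(o["xy"])*[560,420]).round().tolist(),round(o["conf"],2),onz(p,np.array(o["xy"])*[560,420],.03).round(3).tolist()) for o in ctrl.boxes_of(p,t)[:3]])
c=p["color"][:300,:,::-1];cv2.imwrite("pics/w3c.png",cv2.resize(c,(800,429),interpolation=cv2.INTER_CUBIC))
s=ctrl.snapshot("scene");pickle.dump(s,open("s.pkl","wb"));s=ctrl.snapshot("side");pickle.dump(s,open("d.pkl","wb"))
def cap(p,kind,near,r):
    h=cv2.cvtColor(p["color"],cv2.COLOR_RGB2HSV).astype(int);H,S,V=h[...,0],h[...,1],h[...,2]
    m=((H<8)|(H>172))&(S>120)&(V>60) if kind=="red" else (H>98)&(H<118)&(S>100)&(V>50)
    n,l,st,ce=cv2.connectedComponentsWithStats(m.astype(np.uint8))
    b=[(i,st[i,4]) for i in range(1,n) if np.hypot(*(ce[i]-near))<r and st[i,4]>15]
    return [(ce[i].round(1),a) for i,a in b]
L=lambda f:pickle.load(open(f,"rb"))
w1,w2,s,d=L("w1.pkl"),L("w2.pkl"),L("s.pkl"),L("d.pkl")
for k,l in {"red":[(w1,(168,86)),(s,(243,160)),(d,(271,189))],"blue":[(w1,(347,59)),(w2,(297,210)),(s,(217,207)),(d,(231,209))]}.items():
    rs=[]
    for q,n in l:
        c=cap(q,k,n,18);print(k,c)
        if c: rs.append(ray(q,max(c,key=lambda z:z[1])[0]))
    print(tri(rs))
```

```text
t 4.42 p [ 0.5838 -0.0521  0.3653] rpy [-1.7988e+02 -2.0000e-02 -8.9540e+01] F [0.8 0.4 1.1] open 0.0877 0.0
carrier [([331.0, 136.0], 0.7, [0.518, -0.098, 0.03]), ([185.0, 49.0], 0.58, [0.688, -0.192, 0.03]), ([421.0, 256.0], 0.35, [0.389, 0.058, 0.03])]
stop [([324.0, 181.0], 0.72, [0.524, -0.042, 0.03]), ([152.0, 60.0], 0.56, [0.725, -0.181, 0.03])]
red [(array([166.7,  86.4]), np.int32(386))]
red [(array([242. , 160.1]), np.int32(43))]
red [(array([271.5, 188.5]), np.int32(34))]
(array([0.58056416, 0.24317589, 0.06034832]), [0.8, 0.9, 0.4])
blue [(array([346.7,  58. ]), np.int32(367))]
blue [(array([298. , 210.9]), np.int32(249))]
blue [(array([216.7, 205.9]), np.int32(35))]
blue [(array([231.9, 208.5]), np.int32(36))]
(array([0.44230066, 0.12484632, 0.05592879]), [0.1, 0.5, 1.0, 0.6])
```

View pics/w3c.png

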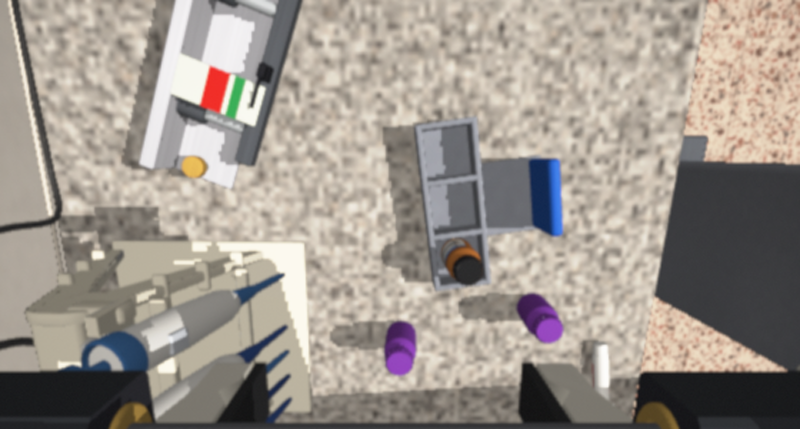

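The view shows the carrier rim corners at crop (416,126), (474,118), (488,282) and (435,290). The plate is blue at (548,197). The stop's bar runs from (248,163) up to (300,0) with its upper end cut off, and the pointer at (262,75) is off the green.

Run:
```python
from h import *
import pickle
L=lambda f:pickle.load(open(f,"rb"))
p=L("w3.pkl");s=0.7
for z in(.034,.039):
    C=np.array([onz(p,(u*s,v*s),z) for u,v in[(416,126),(474,118),(488,282),(435,290)]])
    print(z,C.mean(0).round(4),np.linalg.norm(C-np.roll(C,-1,0),axis=1).round(4))
    for i,j in((3,0),(2,1)): v=C[i]-C[j];print(np.degrees(np.arctan2(v[1],v[0]))-90)
P=[onz(p,(u*s,v*s),.065)for u,v in[(560,160),(562,234),(530,160),(537,228)]]
print(np.round(P,4))
print("bar",[onz(p,(u*s,v*s),.035).round(4) for u,v in[(255,163),(301,0)]])
b=np.diff([onz(p,(u*s,v*s),.035) for u,v in[(301,0),(255,163)]],axis=0)[0];print(np.degrees(np.arctan2(b[1],b[0]))-90)
for n,t in(("s","carrier"),("d","carrier"),("s","stop"),("d","stop")):
    pass
```

```text
0.034 [ 0.534  -0.0864  0.034 ] [0.0467 0.1366 0.0469 0.1378]
8.138983257795402
8.233217899100921
0.039 [ 0.5346 -0.087   0.039 ] [0.0461 0.1349 0.0464 0.1362]
8.138983257795402
8.233217899100921
[[ 0.4585 -0.1261  0.065 ]
 [ 0.4511 -0.0698  0.065 ]
 [ 0.4812 -0.1259  0.065 ]
 [ 0.4713 -0.0744  0.065 ]]
bar [array([ 0.6981, -0.1216,  0.035 ]), array([ 0.655 , -0.2397,  0.035 ])]
-20.075280882386863
```

```bash
cat > fit.py <<'E'
from h import *
from scipy.optimize import minimize
def boxc(x0,x1,y0,y1,z0,z1): return np.array([[x,y,z] for x in(x0,x1) for y in(y0,y1) for z in(z0,z1)])
def model(H): return [boxc(-.025,.025,-.07,.07,0,H),boxc(-.08,-.07,-.03,.03,0,.065),boxc(-.07,-.025,-.028,.028,0,.008)]
def ren(p,q,H):
    c,s=np.cos(q[2]),np.sin(q[2]);m=np.zeros((1680,2240),np.uint8)
    for b in model(H):
        X=b.copy();X[:,0]=q[0]+c*b[:,0]-s*b[:,1];X[:,1]=q[1]+s*b[:,0]+c*b[:,1]
        cv2.fillConvexPoly(m,cv2.convexHull((proj(p,X)*4).round().astype(np.int32)),1)
    return cv2.resize(m.astype(np.float32),(560,420),interpolation=cv2.INTER_AREA)
def fit(views,q0,H):
    f=lambda q:sum(1-np.minimum(a,m).sum()/np.maximum(a,m).sum() for p,m in views for a in[ren(p,[q[0],q[1],q[2]],H)])
    q0=np.array(q0);sm=q0+np.array([[0,0,0],[.006,0,0],[0,.006,0],[0,0,.06]])
    r=minimize(f,q0,method="Nelder-Mead",options=dict(initial_simplex=sm,maxiter=120,xatol=1e-4,fatol=1e-4));return r.x,r.fun
E
python3 - <<'E'
from fit import *
import pickle
vs=[]
for n in("wrist","scene","side"):
    p=ctrl.snapshot(n);o=ctrl.cut_out(p,"carrier")
    print(n,[(x["conf"],int(x["pixels"].sum()),(np.array(x["xy"])*[560,420]).round()) for x in o])
    if o: vs.append((p,o[0]["pixels"].astype(np.float32)))
    for x in ctrl.cut_out(p,"stop")[:2]: print("stop",x["conf"],x["pixels"].sum(),(np.array(x["xy"])*[560,420]).round())
for H in(.034,.039):
    for k in(slice(0,1),slice(1,3),slice(0,3)):
        q,v=fit(vs[k],[.534,-.0865,.143],H);print(H,k,q[:2].round(4),np.degrees(q[2]).round(2),round(v,3))
w=pickle.load(open("w1.pkl","rb"))
print("box",[onz(w,u,.06).round(3) for u in((112,170),(80,210),(0,90))])
E
```

```text
wrist [(0.81, 7389, array([328., 136.]))]
stop 0.75 10439 [148.  59.]
stop 0.73 2231 [182.  52.]
scene [(0.76, 1935, array([289., 265.]))]
stop 0.88 2825 [391. 260.]
side [(0.95, 1624, array([281., 255.])), (0.35, 159, array([365., 251.]))]
stop 0.9 476 [385. 251.]
stop 0.17 165 [274. 200.]
0.034 slice(0, 1, None) [ 0.533  -0.0864] 8.4 0.126
0.034 slice(1, 3, None) [ 0.5333 -0.0897] 9.6 0.287
0.034 slice(0, 3, None) [ 0.5336 -0.0886] 8.37 0.442
0.039 slice(0, 1, None) [ 0.5332 -0.0862] 8.64 0.127
0.039 slice(1, 3, None) [ 0.5332 -0.0923] 7.55 0.341
0.039 slice(0, 3, None) [ 0.5336 -0.0885] 8.3 0.506
box [array([0.593, 0.351, 0.06 ]), array([0.605, 0.411, 0.06 ]), array([0.723, 0.336, 0.06 ])]
```

Run:
```python
from h import *
delta([.4423,.1248,.2],-81.7)
```

```text
t 5.12 p [ 0.5811 -0.0514  0.3644] rpy [-1.7997e+02  1.0000e-02 -8.9640e+01] F [ 0.3 -0.1 -0.3] open 0.0877 0.0
shares [-0.2213  0.1723  0.2055] turn -0.0883 mm [-177.   137.8  164.4]
```

Emit:
send_rows(deltas=[[[-0.03,0.024,0.024],0],[[-0.062,0.048,0.048],0],[[-0.093,0.072,0.072],0],[[-0.124,0.096,0.096],0],[[-0.155,0.12,0.12],0]])

```text
clock: 5.53
tool_pos: [0.4835, 0.0724, 0.2676]
orientation: [-180.0, 0.0, -89.7]
force: [0.5, 1.7, -0.4]
opening: 0.0875
gripper_force: 0.0
```

Emit:
send_rows(deltas=[[[-0.03,0.02,0.02],-0.04],[[-0.05,0.04,0.05],-0.08],[[-0.066,0.052,0.07],-0.088],[[-0.066,0.052,0.085],-0.088],[[-0.066,0.052,0.085],-0.088]])

```text
clock: 5.95
tool_pos: [0.4411, 0.1243, 0.1983]
orientation: [179.8, -0.1, -81.7]
force: [-1.1, -0.1, -0.1]
opening: 0.0878
gripper_force: 0.0
```

Run:
```python
from h import *
delta([.4423,.1248,.103],-81.7)
```

```text
t 5.95 p [0.4411 0.1243 0.1983] rpy [ 1.7982e+02 -7.0000e-02 -8.1660e+01] F [-1.1 -0.1 -0.1] open 0.0878 0.0
shares [-0.0005 -0.002   0.1191] turn 0.0004 mm [-0.4 -1.6 95.3]
```

Emit:
send_rows(deltas=[[[0,-0.001,0.04],0],[[0,-0.001,0.08],0],[[0,-0.001,0.11],0],[[0,-0.001,0.119],0],[[0,-0.001,0.119],0]])

```text
clock: 6.37
tool_pos: [0.4432, 0.1237, 0.104]
orientation: [179.8, -0.1, -81.8]
force: [-0.2, -0.6, -0.3]
opening: 0.0873
gripper_force: 0.0
```

Emit:
send_rows(deltas=[[[0,0,0],0],[[0,0,0],0],[[0,0,0],0],[[0,0,0],0],[[0,0,0],0]], gripper=0)

```text
clock: 6.78
tool_pos: [0.4439, 0.1247, 0.1059]
orientation: [-179.9, 0.1, -81.8]
force: [1.1, 0.7, 0.0]
opening: 0.0598
gripper_force: 0.0
```

Emit:
send_rows(deltas=[[[0,0,0],0],[[0,0,0],0],[[0,0,-0.02],0],[[0,0,-0.05],0],[[0,0,-0.1],0]])

```text
clock: 7.2
tool_pos: [0.4417, 0.1232, 0.1832]
orientation: [179.6, -0.2, -81.8]
force: [1.7, 0.6, -0.9]
opening: 0.0266
gripper_force: 0.0
```

Run:
```python
from h import *
delta([.5398,-.1315,.185],-81.7)
p=ctrl.snapshot("side");save(p,"e");c=p["color"][150:290,180:380,::-1]
q=ctrl.snapshot("wrist")["color"][:,:,::-1]
o=np.vstack([cv2.resize(c,(700,490))[:300],cv2.resize(q,(700,525))[:300]]);cv2.imwrite("pics/e.png",o)
```

```text
t 7.2 p [0.4417 0.1232 0.1832] rpy [ 1.7965e+02 -1.7000e-01 -8.1790e+01] F [ 1.7  0.6 -0.9] open 0.0266 0.0
shares [ 0.3327 -0.0759 -0.0018] turn -0.001 mm [266.1 -60.7  -1.4]
```

View pics/e.png

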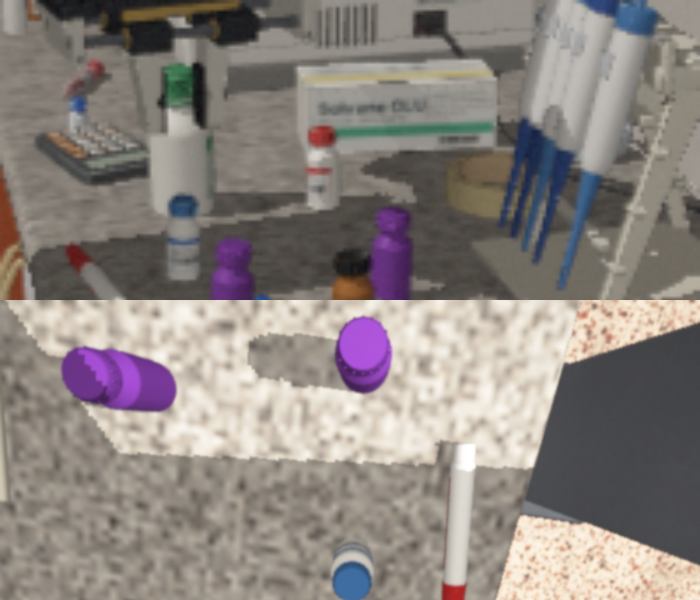

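The vial is still standing: the fingers were still closing when I lifted, so I left too early. I'll open, go back down and wait longer.

Emit:
send_rows(deltas=[[[0,0,0],0],[[0,0,0],0],[[0,0,0],0],[[0,0,0],0],[[0,0,0],0]], gripper=1)

```text
clock: 7.72
tool_pos: [0.4431, 0.1241, 0.1841]
orientation: [179.9, -0.1, -81.8]
force: [-0.5, 0.2, -0.3]
opening: 0.0462
gripper_force: 0.0
```

Emit:
send_rows(deltas=[[[0,0,0],0],[[0,0,0],0],[[0,0,0],0],[[0,0,0],0],[[0,0,0],0]])

```text
clock: 8.13
tool_pos: [0.4435, 0.1244, 0.1849]
orientation: [180.0, -0.0, -81.8]
force: [0.3, -0.0, 0.2]
opening: 0.0795
gripper_force: 0.0
```

Run:
```python
from h import *
rs=[]
for n,near in(("side",(232,208)),("scene",(217,206)),("wrist",(280,224))):
    p=ctrl.snapshot(n);h=cv2.cvtColor(p["color"],cv2.COLOR_RGB2HSV).astype(int);H,S,V=h[...,0],h[...,1],h[...,2]
    k,l,st,ce=cv2.connectedComponentsWithStats(((H>98)&(H<118)&(S>100)&(V>50)).astype(np.uint8))
    i=[i for i in range(1,k) if np.hypot(*(ce[i]-near))<40 and st[i,4]>15];print(n,[(ce[j].round(1),st[j,4]) for j in i])
    if i: rs.append(ray(p,ce[max(i,key=lambda j:st[j,4])]))
X=tri(rs);print(X);delta([*X[0][:2],.103],-81.7)
```

```text
side [(array([231.9, 208.5]), np.int32(37))]
scene [(array([216.7, 206. ]), np.int32(47))]
wrist [(array([276.6, 229.6]), np.int32(773))]
(array([0.4423531 , 0.12483911, 0.05570309]), [0.7, 1.1, 0.5])
t 8.28 p [0.4435 0.1244 0.185 ] rpy [-180.      0.    -81.76] F [-0.2 -0.2  0.7] open 0.0863 0.0
shares [-0.0008  0.0013  0.1025] turn -0.0007 mm [-0.6  1.  82. ]
```

Unmoved. Down, and a longer close.

Emit:
send_rows(deltas=[[[0,0.001,0.04],0],[[0,0.001,0.08],0],[[0,0.001,0.103],0],[[0,0.001,0.103],0],[[0,0.001,0.103],0]])

```text
clock: 8.7
tool_pos: [0.4424, 0.124, 0.1022]
orientation: [179.9, -0.1, -81.7]
force: [-0.8, 0.7, 0.0]
opening: 0.0876
gripper_force: 0.0
```

Emit:
send_rows(deltas=[[[0,0,0],0],[[0,0,0],0],[[0,0,0],0],[[0,0,0],0],[[0,0,0],0]], gripper=0)

```text
clock: 9.12
tool_pos: [0.4429, 0.1245, 0.1033]
orientation: [-179.9, 0.0, -81.8]
force: [-0.1, -0.2, 0.5]
opening: 0.06
gripper_force: 0.0
```

Emit:
send_rows(deltas=[[[0,0,0],0],[[0,0,0],0],[[0,0,0],0],[[0,0,0],0],[[0,0,0],0]])

```text
clock: 9.53
tool_pos: [0.4427, 0.1243, 0.1025]
orientation: [180.0, -0.0, -81.8]
force: [-0.6, -0.1, -0.1]
opening: 0.0266
gripper_force: 0.0
```

Emit:
send_rows(deltas=[[[0,0,0],0],[[0,0,0],0],[[0,0,0],0],[[0,0,0],0],[[0,0,0],0]])

```text
clock: 9.95
tool_pos: [0.4426, 0.1242, 0.1025]
orientation: [180.0, -0.0, -81.8]
force: [-0.5, -0.2, -0.3]
opening: 0.0233
gripper_force: 30.0
```

Emit:
send_rows(deltas=[[[0,0,-0.02],0],[[0,0,-0.05],0],[[0,0,-0.08],0],[[0,0,-0.11],0],[[0,0,-0.11],0]])

```text
clock: 10.37
tool_pos: [0.4446, 0.1254, 0.1949]
orientation: [-179.6, 0.2, -81.7]
force: [0.6, 0.4, -0.4]
opening: 0.0232
gripper_force: 30.0
```

Run:
```python
from h import *
delta([.5398,-.1315,.190],-81.7)
```

```text
t 10.37 p [0.4446 0.1254 0.1949] rpy [-1.7963e+02  1.5000e-01 -8.1710e+01] F [ 0.6  0.4 -0.4] open 0.0232 30.0
shares [ 0.3349 -0.0714  0.0057] turn -0.0001 mm [268.  -57.1   4.5]
```

Emit:
send_rows(deltas=[[[0.04,-0.009,-0.01],0],[[0.085,-0.018,-0.015],0],[[0.13,-0.028,-0.015],0],[[0.175,-0.037,-0.015],0],[[0.21,-0.045,-0.015],0]])

```text
clock: 10.78
tool_pos: [0.5027, -0.0389, 0.2024]
orientation: [-180.0, -0.0, -81.8]
force: [0.9, 0.1, -0.6]
opening: 0.0233
gripper_force: 30.0
```

Emit:
send_rows(deltas=[[[0.03,-0.008,0],0],[[0.06,-0.015,0],0],[[0.09,-0.02,0],0],[[0.11,-0.025,0],0],[[0.124,-0.027,0],0]])

```text
clock: 11.2
tool_pos: [0.5383, -0.1335, 0.2019]
orientation: [180.0, -0.0, -81.8]
force: [-0.4, -0.2, -0.8]
opening: 0.0232
gripper_force: 30.0
```

Emit:
send_rows(deltas=[[[0,0,0],0],[[0,0,0],0],[[0,0,0],0],[[0,0,0],0],[[0,0,0],0]])

```text
clock: 11.62
tool_pos: [0.5378, -0.1311, 0.2027]
orientation: [-180.0, 0.0, -81.7]
force: [-0.6, 0.8, 0.4]
opening: 0.0236
gripper_force: 30.0
```

Run:
```python
from h import *
import pickle
delta([.5398,-.1315,.109],-81.7)
p=ctrl.snapshot("scene");save(p,"s2");pickle.dump(p,open("s2.pkl","wb"))
w=ctrl.snapshot("wrist")
c=p["color"][200:320,230:430,::-1]
o=np.vstack([cv2.resize(c,(600,360))[:320],cv2.resize(w["color"][:,:,::-1],(600,450))[:280]]);cv2.imwrite("pics/f.png",o)
```

```text
t 11.62 p [ 0.5378 -0.1311  0.2027] rpy [-179.99    0.    -81.69] F [-0.6  0.8  0.4] open 0.0236 30.0
shares [ 0.0008 -0.0023  0.1172] turn 0.0001 mm [ 0.6 -1.9 93.7]
```

View pics/f.png

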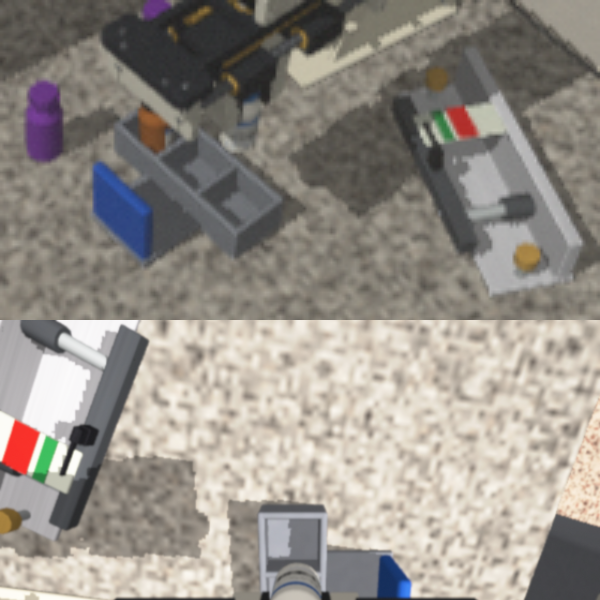

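The vial is held upright just short of the right cell, seen at (293,540) in the lower picture. Both bar ends show in the wrist view at composite (147,340) and (72,530).

Run:
```python
from h import *
import pickle
w=ctrl.snapshot("wrist");pickle.dump(w,open("w4.pkl","wb"));s=pickle.load(open("s2.pkl","rb"))
m=lambda u,v:(u*.9333,(v-320)*.9333)
print("rim R corners",[onz(w,m(*q),.034).round(4) for q in((261,507),(326,507))])
c,sn=np.cos(np.radians(8.3)),np.sin(np.radians(8.3))
for a,b in((.025,-.07),(-.025,-.07)): print("model",np.array([.5335+c*a-sn*b,-.087+sn*a+c*b]).round(4))
A=[onz(w,m(*q),.035) for q in((147,342),(75,528))];print("bar wrist",np.round(A,4))
print("mid",np.mean(A,0).round(4),np.linalg.norm(A[0]-A[1]))
B=[onz(s,(230+u/3,200+v/3),.035) for u,v in((395,98),(465,250))];print("bar scene",np.round(B,4),np.linalg.norm(B[0]-B[1]))
```

```text
rim R corners [array([ 0.5661, -0.1567,  0.034 ]), array([ 0.5206, -0.1633,  0.034 ])]
model [ 0.5683 -0.1527]
model [ 0.5189 -0.1599]
bar wrist [[ 0.6488 -0.2504  0.035 ]
 [ 0.6964 -0.1226  0.035 ]]
mid [ 0.6726 -0.1865  0.035 ] 0.13629689129578948
bar scene [[ 0.7036 -0.1229  0.035 ]
 [ 0.6509 -0.2621  0.035 ]] 0.14881372120440284
```

Emit:
send_rows(deltas=[[[0.001,-0.002,0.03],0],[[0.001,-0.002,0.06],0],[[0.001,-0.002,0.07],0],[[0.001,-0.002,0.07],0],[[0.001,-0.002,0.07],0]])

```text
clock: 12.18
tool_pos: [0.5398, -0.1325, 0.1468]
orientation: [180.0, -0.0, -81.7]
force: [0.5, -1.2, 0.2]
opening: 0.023
gripper_force: 30.0
```

Emit:
send_rows(deltas=[[[0.0005,0,0.02],0],[[0.0005,0,0.035],0],[[0.0005,0,0.045],0],[[0.0005,0,0.049],0],[[0.0005,0,0.049],0]])

```text
clock: 12.6
tool_pos: [0.5402, -0.1329, 0.1079]
orientation: [-180.0, -0.0, -81.7]
force: [0.1, 0.2, -0.4]
opening: 0.0233
gripper_force: 30.0
```

Emit:
send_rows(deltas=[[[0,0,0],0],[[0,0,0],0],[[0,0,0],0],[[0,0,0],0],[[0,0,0],0]], gripper=0.5)

```text
clock: 13.02
tool_pos: [0.5399, -0.1329, 0.1077]
orientation: [-180.0, -0.0, -81.8]
force: [1.2, 0.2, -0.7]
opening: 0.0432
gripper_force: 0.0
```

Emit:
send_rows(deltas=[[[0,0,-0.02],0],[[0,0,-0.06],0],[[0,0,-0.1],0],[[0,0,-0.13],0],[[0,0,-0.15],0]])

```text
clock: 13.43
tool_pos: [0.5405, -0.133, 0.2305]
orientation: [-179.8, -0.0, -81.7]
force: [0.8, 0.8, -0.3]
opening: 0.0439
gripper_force: 0.0
```

Run:
```python
from h import *
delta([.5806,.2432,.228],-45)
p=ctrl.snapshot("scene");w=ctrl.snapshot("wrist")
c=p["color"][200:300,230:350,::-1]
o=np.hstack([cv2.resize(c,(432,360)),cv2.resize(w["color"][:,:,::-1],(360,270),interpolation=cv2.INTER_AREA)[[*range(270)]+[0]*90]]);cv2.imwrite("pics/g.png",o)
```

```text
t 13.43 p [ 0.5405 -0.133   0.2305] rpy [-1.798e+02 -4.000e-02 -8.174e+01] F [ 0.8  0.8 -0.3] open 0.0439 0.0
shares [-0.4582 -0.1171  0.0033] turn -0.4082 mm [-366.5  -93.7    2.6]
```

View pics/g.png

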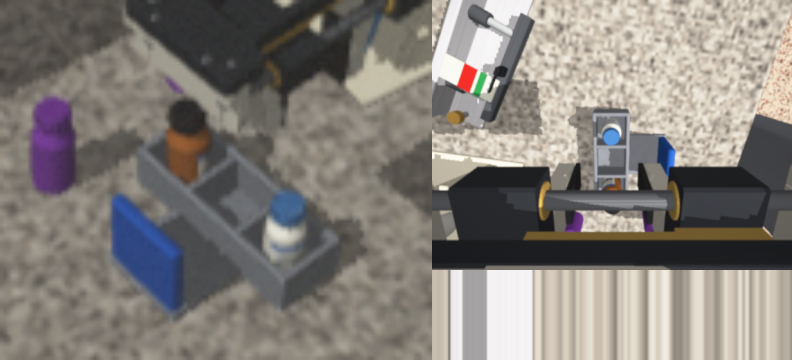

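The light-blue vial stands upright in the right cell at (287,225). Red next, via a waypoint clear of the pipettes.

Run:
```python
from h import *
delta([.48,.05,.26])
```

```text
t 13.53 p [ 0.5412 -0.1329  0.2309] rpy [-1.7965e+02 -5.0000e-02 -8.1730e+01] F [ 0.6 -1.2  0.2] open 0.0439 0.0
shares [-0.2373  0.0427 -0.0368] turn 0 mm [-189.8   34.1  -29.5]
```

Emit:
send_rows(deltas=[[[-0.045,0.01,-0.037],0],[[-0.095,0.02,-0.037],0],[[-0.145,0.03,-0.037],0],[[-0.195,0.037,-0.037],0],[[-0.237,0.043,-0.037],0]], gripper=1)

```text
clock: 13.95
tool_pos: [0.4772, 0.0514, 0.2567]
orientation: [180.0, 0.0, -81.8]
force: [-0.4, 0.0, 0.4]
opening: 0.0718
gripper_force: 0.0
```

Emit:
send_rows(deltas=[[[-0.04,-0.03,0],-0.075],[[-0.08,-0.06,0],-0.15],[[-0.12,-0.09,0],-0.23],[[-0.16,-0.115,0],-0.31],[[-0.2,-0.145,0],-0.39]])

```text
clock: 14.37
tool_pos: [0.5703, 0.2265, 0.2563]
orientation: [180.0, 0.0, -46.4]
force: [0.7, -0.9, 0.3]
opening: 0.0879
gripper_force: 0.0
```

Run:
```python
from h import *
rs=[]
for n,near in(("side",(271,189)),("scene",(242,160)),("wrist",(280,224))):
    p=ctrl.snapshot(n);h=cv2.cvtColor(p["color"],cv2.COLOR_RGB2HSV).astype(int);H,S,V=h[...,0],h[...,1],h[...,2]
    k,l,st,ce=cv2.connectedComponentsWithStats((((H<8)|(H>172))&(S>120)&(V>60)).astype(np.uint8))
    i=[i for i in range(1,k) if np.hypot(*(ce[i]-near))<(90 if n=="wrist" else 15) and st[i,4]>20];print(n,[(ce[j].round(1),st[j,4]) for j in i])
    if i: rs.append(ray(p,ce[max(i,key=lambda j:st[j,4])]))
if len(rs)>1: print(tri(rs))
delta([.5806,.2432,.103],-45)
```

```text
side [(array([271.5, 188.4]), np.int32(31))]
scene [(array([242.1, 160.3]), np.int32(39))]
wrist [(array([256.1, 207.6]), np.int32(523))]
(array([0.58055124, 0.24330609, 0.06009459]), [0.9, 1.1, 0.4])
t 14.52 p [0.5708 0.227  0.2549] rpy [ 1.7986e+02  2.0000e-02 -4.6610e+01] F [-0.8  0.5  0.6] open 0.0876 0.0
shares [-0.0062 -0.0232  0.1898] turn -0.0179 mm [ -5.  -18.6 151.8]
```

Emit:
send_rows(deltas=[[[-0.006,-0.023,0.03],-0.018],[[-0.006,-0.023,0.07],-0.018],[[-0.006,-0.023,0.11],-0.018],[[-0.006,-0.023,0.15],-0.018],[[-0.006,-0.023,0.189],-0.018]])

```text
clock: 14.93
tool_pos: [0.5797, 0.2398, 0.1041]
orientation: [180.0, 0.0, -45.2]
force: [1.3, -0.8, 0.5]
opening: 0.0876
gripper_force: 0.0
```

Emit:
send_rows(deltas=[[[0,0,0],0],[[0,0,0],0],[[0,0,0],0],[[0,0,0],0],[[0,0,0],0]], gripper=0)

```text
clock: 15.35
tool_pos: [0.5814, 0.2415, 0.1081]
orientation: [-179.8, -0.0, -45.2]
force: [-0.5, 0.6, -0.1]
opening: 0.06
gripper_force: 0.0
```

Emit:
send_rows(deltas=[[[0,0,0],0],[[0,0,0],0],[[0,0,0],0],[[0,0,0],0],[[0,0,0],0]])

```text
clock: 15.77
tool_pos: [0.5805, 0.241, 0.1059]
orientation: [-180.0, -0.0, -45.2]
force: [-0.4, -0.7, 0.3]
opening: 0.0267
gripper_force: 0.7
```

Emit:
send_rows(deltas=[[[0,0,0],0],[[0,0,0],0],[[0,0,0],0],[[0,0,0],0],[[0,0,0],0]])

```text
clock: 16.18
tool_pos: [0.5805, 0.2409, 0.1058]
orientation: [-180.0, -0.0, -45.2]
force: [0.3, 0.4, 1.7]
opening: 0.0243
gripper_force: 30.0
```

Emit:
send_rows(deltas=[[[0,0,-0.03],0],[[0,0,-0.07],0],[[0,0,-0.11],0],[[0,0,-0.15],0],[[0,0,-0.175],0]])

```text
clock: 16.6
tool_pos: [0.5812, 0.2412, 0.2492]
orientation: [-179.8, -0.1, -45.1]
force: [0.7, -0.9, -0.1]
opening: 0.024
gripper_force: 30.0
```

Run:
```python
from h import *
delta([.48,.05,.25],-81.7)
```

```text
t 16.6 p [0.5812 0.2412 0.2492] rpy [-1.7982e+02 -5.0000e-02 -4.5140e+01] F [ 0.7 -0.9 -0.1] open 0.024 30.0
shares [ 0.0802  0.2582 -0.0017] turn 0.4063 mm [ 64.1 206.6  -1.3]
```

Emit:
send_rows(deltas=[[[0.016,0.048,0],0.07],[[0.032,0.096,0],0.14],[[0.048,0.144,0],0.22],[[0.064,0.192,0],0.3],[[0.08,0.24,0],0.37]])

```text
clock: 17.02
tool_pos: [0.4881, 0.0586, 0.2455]
orientation: [180.0, 0.0, -78.8]
force: [0.7, -1.0, -0.8]
opening: 0.0246
gripper_force: 30.0
```

Run:
```python
from h import *
delta([.5337,-.0900,.2],-81.7)
```

```text
t 17.02 p [0.4881 0.0586 0.2455] rpy [ 1.7999e+02  1.0000e-02 -7.8800e+01] F [ 0.7 -1.  -0.8] open 0.0246 30.0
shares [ 0.1933 -0.0199  0.0569] turn 0.0322 mm [154.7 -15.9  45.5]
```

Emit:
send_rows(deltas=[[[0.045,-0.005,0.01],0.032],[[0.09,-0.01,0.02],0.032],[[0.135,-0.015,0.03],0.032],[[0.17,-0.02,0.045],0.032],[[0.193,-0.02,0.057],0.032]])

```text
clock: 17.43
tool_pos: [0.5365, -0.0903, 0.1994]
orientation: [-180.0, -0.0, -81.4]
force: [1.2, 0.2, -0.6]
opening: 0.0245
gripper_force: 30.0
```

Emit:
send_rows(deltas=[[[0,0,0.01],0],[[0,0,0.02],0],[[0,0,0.03],0],[[0,0,0.05],0],[[0,0,0.05],0]])

```text
clock: 17.85
tool_pos: [0.5345, -0.0871, 0.1577]
orientation: [179.8, 0.0, -81.3]
force: [-0.9, -0.0, -0.9]
opening: 0.0241
gripper_force: 30.0
```

Run:
```python
from h import *
delta([.5337,-.0900,.111],-81.7)
```

```text
t 17.85 p [ 0.5345 -0.0871  0.1577] rpy [ 1.7979e+02  4.0000e-02 -8.1300e+01] F [-0.9 -0.  -0.9] open 0.0241 30.0
shares [0.0034 0.0014 0.0584] turn 0.0044 mm [ 2.8  1.1 46.7]
```

Emit:
send_rows(deltas=[[[0.003,0.001,0.0],0.004],[[0.003,0.001,0.02],0.004],[[0.003,0.001,0.04],0.004],[[0.003,0.001,0.055],0.004],[[0.003,0.001,0.058],0.004]])

```text
clock: 18.27
tool_pos: [0.535, -0.09, 0.1129]
orientation: [179.9, 0.0, -81.7]
force: [-0.6, -0.1, -0.2]
opening: 0.0246
gripper_force: 30.0
```

Emit:
send_rows(deltas=[[[0,0,0],0],[[0,0,0],0],[[0,0,0],0],[[0,0,0],0],[[0,0,0],0]])

```text
clock: 18.68
tool_pos: [0.536, -0.0903, 0.1145]
orientation: [-179.9, 0.0, -81.7]
force: [0.9, -0.1, -0.7]
opening: 0.0244
gripper_force: 30.0
```

Run:
```python
from h import *
delta([.5337,-.0900,.111],-81.7)
```

```text
t 18.68 p [ 0.536  -0.0903  0.1145] rpy [-179.93    0.    -81.69] F [ 0.9 -0.1 -0.7] open 0.0244 30.0
shares [-0.0008  0.0028  0.0044] turn 0.0001 mm [-0.7  2.3  3.5]
```

Down another 3.5 mm, then release and rise.

Emit:
send_rows(deltas=[[[0,0.002,0.002],0],[[0,0.002,0.004],0],[[0,0.002,0.004],0],[[0,0.002,0.004],0],[[0,0.002,0.004],0]])

```text
clock: 19.1
tool_pos: [0.5341, -0.0907, 0.1107]
orientation: [-180.0, -0.0, -81.7]
force: [0.0, -0.0, 2.7]
opening: 0.0243
gripper_force: 30.0
```

Emit:
send_rows(deltas=[[[0,0,0],0],[[0,0,0],0],[[0,0,0],0],[[0,0,0],0],[[0,0,0],0]], gripper=0.5)

```text
clock: 19.52
tool_pos: [0.534, -0.0907, 0.1104]
orientation: [180.0, 0.0, -81.7]
force: [-0.3, -0.2, 0.2]
opening: 0.0434
gripper_force: 0.0
```

Emit:
send_rows(deltas=[[[0,0,-0.02],0],[[0,0,-0.06],0],[[0,0,-0.1],0],[[0,0,-0.13],0],[[0,0,-0.15],0]])

```text
clock: 19.93
tool_pos: [0.5349, -0.0907, 0.2335]
orientation: [-179.8, -0.0, -81.7]
force: [-0.1, -0.3, -0.5]
opening: 0.044
gripper_force: 0.0
```

Emit:
send_rows(deltas=[[[-0.02,0.03,-0.04],0],[[-0.04,0.04,-0.08],0],[[-0.05,0.06,-0.1],0],[[-0.05,0.06,-0.1],0],[[-0.05,0.06,-0.1],0]], gripper=0.7)

```text
clock: 20.35
tool_pos: [0.4806, -0.0576, 0.3119]
orientation: [-179.8, 0.0, -81.6]
force: [0.2, 0.1, -0.9]
opening: 0.0609
gripper_force: 0.0
```

Run:
```python
from fit import *
import pickle
state()
vs=[];P={}
for n in("wrist","scene","side"):
    p=ctrl.snapshot(n);P[n]=p;o=ctrl.cut_out(p,"carrier")
    if o: vs.append((p,o[0]["pixels"].astype(np.float32)));print(n,o[0]["conf"],o[0]["pixels"].sum())
for k in(slice(0,1),slice(0,3)):
    q,v=fit(vs[k],[.534,-.088,.145],.034);print(k,q[:2].round(4),np.degrees(q[2]).round(2),round(v,3))
pickle.dump(P,open("P.pkl","wb"))
w=P["wrist"]["color"][:300,:,::-1];s=P["scene"]["color"][200:300,230:350,::-1]
o=np.zeros((600,800,3),np.uint8);o[:300,:560]=w;o[300:,:360]=cv2.resize(s,(360,300));o[300:,360:720]=cv2.resize(P["side"]["color"][210:310,240:360,::-1],(360,300));cv2.imwrite("pics/i.png",o)
```

```text
t 20.35 p [ 0.4806 -0.0576  0.3119] rpy [-1.7981e+02  4.0000e-02 -8.1640e+01] F [ 0.2  0.1 -0.9] open 0.0609 0.0
wrist 0.76 7500
scene 0.64 1569
side 0.85 1358
slice(0, 1, None) [ 0.5329 -0.0865] 8.32 0.272
slice(0, 3, None) [ 0.5331 -0.089 ] 8.38 0.89
```

View pics/i.png

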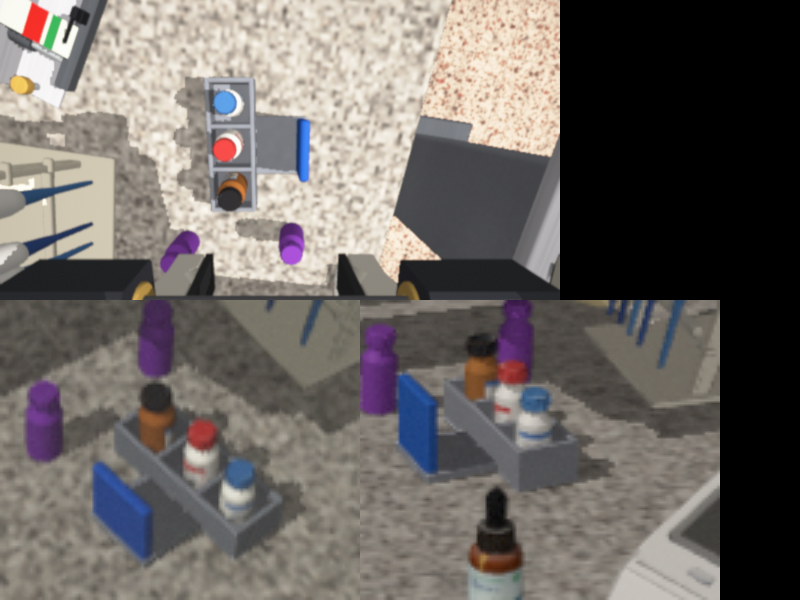

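All three vials are upright in their cells: red (225,148), light-blue (226,102) and brown (232,195). The plate is at (304,150). Now gripping it.

Run:
```python
from h import *
import pickle
w=pickle.load(open("P.pkl","rb"))["wrist"]
print([onz(w,u,.065).round(4) for u in((309,121),(309,180),(298.5,180))], ray(w,(0,0))[0])
delta([.4588,-.0994,.18],-81.65)
```

```text
[array([ 0.4595, -0.1268,  0.065 ]), array([ 0.4497, -0.071 ,  0.065 ]), array([ 0.46  , -0.0695,  0.065 ])] [ 0.49188597 -0.13540977  0.40497705]
t 20.65 p [ 0.4808 -0.0583  0.3094] rpy [ 1.7987e+02 -2.0000e-02 -8.1730e+01] F [ 0.2 -0.2  0.1] open 0.0611 0.0
shares [0.0469 0.0343 0.1618] turn -0.0008 mm [ 37.5  27.4 129.5]
```

Emit:
send_rows(deltas=[[[0.03,0.025,0.02],0],[[0.047,0.034,0.06],0],[[0.047,0.034,0.1],0],[[0.047,0.034,0.14],0],[[0.047,0.034,0.162],0]], gripper=0.42)

```text
clock: 21.07
tool_pos: [0.4574, -0.0999, 0.1773]
orientation: [179.7, 0.0, -81.8]
force: [-1.1, 0.9, -0.2]
opening: 0.038
gripper_force: 0.0
```

Emit:
send_rows(deltas=[[[0,0,0],0],[[0,0,0],0],[[0,0,0],0],[[0,0,0],0],[[0,0,0],0]])

```text
clock: 21.48
tool_pos: [0.4602, -0.099, 0.1823]
orientation: [-179.9, -0.0, -81.7]
force: [0.2, 0.1, -0.0]
opening: 0.0371
gripper_force: 0.0
```

Run:
```python
from h import *
delta([.4592,-.0988,.096],-81.65)
```

```text
t 21.48 p [ 0.4602 -0.099   0.1823] rpy [-179.86   -0.    -81.68] F [ 0.2  0.1 -0. ] open 0.0371 0.0
shares [-0.0004  0.0014  0.1078] turn -0.0004 mm [-0.3  1.1 86.3]
```

Emit:
send_rows(deltas=[[[0,0.001,0.03],0],[[0,0.001,0.06],0],[[0,0.001,0.09],0],[[0,0.001,0.107],0],[[0,0.001,0.107],0]])

```text
clock: 21.9
tool_pos: [0.4574, -0.0994, 0.0937]
orientation: [179.8, 0.0, -81.7]
force: [-0.9, -0.1, -0.3]
opening: 0.0368
gripper_force: 0.0
```

Emit:
send_rows(deltas=[[[0,0,0],0],[[0,0,0],0],[[0,0,0],0],[[0,0,0],0],[[0,0,0],0]], gripper=0)

```text
clock: 22.32
tool_pos: [0.4592, -0.0992, 0.0963]
orientation: [-179.9, 0.0, -81.7]
force: [-0.2, 0.4, 5.0]
opening: 0.0097
gripper_force: 30.0
```

Emit:
send_rows(deltas=[[[0,0,0],0],[[0,0,0],0],[[0,0,0],0],[[0,0,0],0],[[0,0,0],0]])

```text
clock: 22.73
tool_pos: [0.4593, -0.0991, 0.0964]
orientation: [-179.9, -0.0, -81.7]
force: [-0.2, 1.6, 7.4]
opening: 0.0097
gripper_force: 30.0
```

Run:
```python
from h import *
delta([.5615,-.1472,.097],-110.4)
```

```text
t 22.73 p [ 0.4593 -0.0991  0.0964] rpy [-1.7989e+02 -1.0000e-02 -8.1670e+01] F [-0.2  1.6  7.4] open 0.0097 30.0
shares [ 0.0779 -0.1177 -0.0006] turn 0.3192 mm [ 62.4 -94.2  -0.5]
```

Emit:
send_rows(deltas=[[[0.006,-0.01,-0.0005],0.03],[[0.014,-0.022,-0.0005],0.06],[[0.022,-0.034,-0.0005],0.095],[[0.03,-0.046,-0.0005],0.13],[[0.039,-0.059,-0.0005],0.16]])

```text
clock: 23.15
tool_pos: [0.5087, -0.1232, 0.0963]
orientation: [179.9, 0.0, -96.2]
force: [-8.1, 6.0, 11.8]
opening: 0.0099
gripper_force: 30.1
```

Run:
```python
from h import *
delta([.5615,-.1472,.097],-110.4)
```

```text
t 23.15 p [ 0.5087 -0.1232  0.0963] rpy [179.87   0.   -96.22] F [-8.1  6.  11.8] open 0.0099 30.1
shares [ 0.0227 -0.0689 -0.001 ] turn 0.1575 mm [ 18.1 -55.1  -0.8]
```

Emit:
send_rows(deltas=[[[0.004,-0.012,-0.001],0.03],[[0.009,-0.026,-0.001],0.06],[[0.014,-0.04,-0.001],0.095],[[0.018,-0.055,-0.001],0.13],[[0.023,-0.069,-0.001],0.158]])

```text
clock: 23.57
tool_pos: [0.5622, -0.1474, 0.0964]
orientation: [179.9, -0.0, -110.5]
force: [-2.9, 2.8, 1.8]
opening: 0.0098
gripper_force: 30.0
```

Emit:
send_rows(deltas=[[[0,0,0],0],[[0,0,0],0],[[0,0,0],0],[[0,0,0],0],[[0,0,0],0]])

```text
clock: 23.98
tool_pos: [0.562, -0.1473, 0.0965]
orientation: [180.0, -0.0, -110.3]
force: [1.9, -0.6, -3.5]
opening: 0.0097
gripper_force: 30.0
```

Run:
```python
from fit import *
import pickle
delta([.5615,-.1472,.097],-110.4)
vs=[];P={}
for n in("scene","side","wrist"):
    p=ctrl.snapshot(n);P[n]=p
    if n!="wrist":
        o=ctrl.cut_out(p,"carrier")
        if o: vs.append((p,o[0]["pixels"].astype(np.float32)));print(n,o[0]["conf"],o[0]["pixels"].sum())
print(fit(vs,[.632,-.173,-.356],.034))
pickle.dump(P,open("P2.pkl","wb"))
o=np.zeros((600,800,3),np.uint8);o[:300,:]=cv2.resize(P["scene"]["color"][200:320,260:460,::-1],(500,300))[:, [*range(500)]+[0]*300];o[300:,:400]=cv2.resize(P["wrist"]["color"][:,:,::-1],(400,300));o[300:,400:]=cv2.resize(P["side"]["color"][190:310,270:430,::-1],(400,300));cv2.imwrite("pics/j.png",o)
```

```text
t 23.98 p [ 0.562  -0.1473  0.0965] rpy [ 179.97   -0.   -110.27] F [ 1.9 -0.6 -3.5] open 0.0097 30.0
shares [ 0.0001  0.0007 -0.0006] turn 0.0014 mm [ 0.1  0.5 -0.5]
scene 0.72 1049
side 0.75 1151
(array([ 0.63187764, -0.17511712, -0.36128642]), np.float64(0.8576002717018127))
```

View pics/j.png

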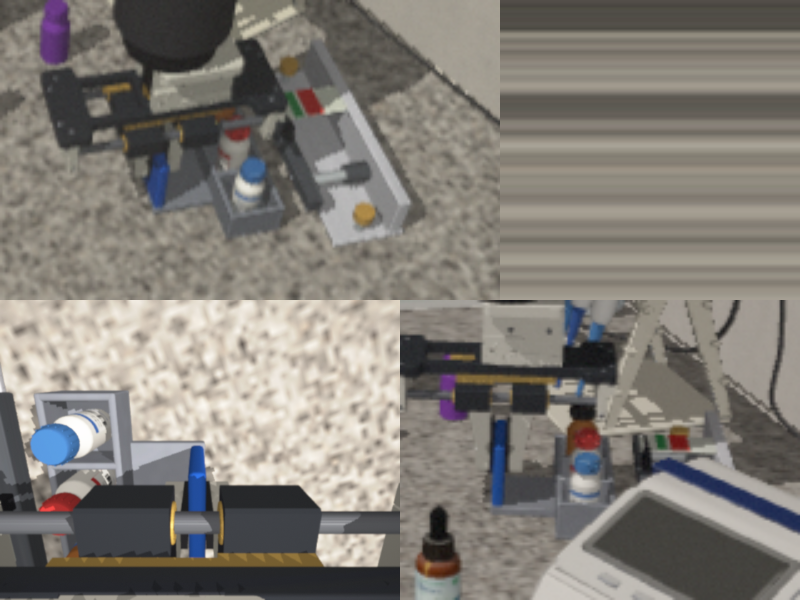

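The carrier is held square in front of the bar with about 17 mm of gap, and the vials are upright. Pushing in gently now.

Emit:
send_rows(deltas=[[[0,-0.003,0.0003],0],[[0,-0.006,0.0003],0],[[0,-0.009,0.0003],0],[[0,-0.012,0.0003],0],[[0,-0.015,0.0003],0]])

```text
clock: 24.65
tool_pos: [0.5727, -0.1516, 0.0964]
orientation: [179.9, -0.0, -110.3]
force: [-6.4, 2.5, 3.2]
opening: 0.01
gripper_force: 30.0
```

Emit:
send_rows(deltas=[[[0,-0.002,0],0],[[0,-0.004,0],0],[[0,-0.006,0],0],[[0,-0.008,0],0],[[0,-0.01,0],0]])

```text
clock: 25.07
tool_pos: [0.5802, -0.1544, 0.0964]
orientation: [179.9, -0.0, -110.3]
force: [-6.2, 2.4, 2.7]
opening: 0.0099
gripper_force: 30.0
```

Run:
```python
from h import *
o=state();xs=np.array([.937,-.349]);print("push",-o["force"][:2]@xs,"along",(o["tool_pos"][:2]-[.674,-.189])@xs,o["moment"])
```

```text
t 25.07 p [ 0.5802 -0.1544  0.0964] rpy [ 1.7987e+02 -4.0000e-02 -1.1032e+02] F [-6.2  2.4  2.7] open 0.0099 30.0
push 6.60156416771705 along -0.09996222107705179 [0.78783644 1.59971068 0.04935249]
```

Emit:
send_rows(deltas=[[[0,-0.001,0],0],[[0,-0.002,0],0],[[0,-0.003,0],0],[[0,-0.004,0],0],[[0,-0.005,0],0]])

```text
clock: 25.48
tool_pos: [0.5828, -0.1554, 0.0964]
orientation: [179.7, -0.0, -110.3]
force: [-11.4, 9.6, 9.8]
opening: 0.0101
gripper_force: 30.0
```

Emit:
send_rows(deltas=[[[0,-0.001,0],0],[[0,-0.002,0],0],[[0,-0.003,0],0],[[0,-0.004,0],0],[[0,-0.005,0],0]])

```text
clock: 25.9
tool_pos: [0.5853, -0.1564, 0.0964]
orientation: [179.6, -0.1, -110.3]
force: [-14.1, 10.1, 12.2]
opening: 0.0093
gripper_force: 30.0
```

```bash
cat > st.py <<'E'
from h import *
o=state();xs=np.array([.937,-.349]);print("push",-o["force"][:2]@xs,"along",(o["tool_pos"][:2]-[.674,-.189])@xs)
E
python3 st.py
```

```text
t 25.9 p [ 0.5853 -0.1564  0.0964] rpy [ 1.7961e+02 -7.0000e-02 -1.1035e+02] F [-14.1  10.1  12.2] open 0.0093 30.0
push 16.772530099193244 along -0.09451539188801653
```

Emit:
send_rows(deltas=[[[0,-0.0015,-0.0003],0],[[0,-0.003,-0.0005],0],[[0,-0.0045,-0.0005],0],[[0,-0.006,-0.0005],0],[[0,-0.0075,-0.0005],0]])

```text
clock: 26.32
tool_pos: [0.5901, -0.1582, 0.0964]
orientation: [179.5, -0.1, -110.4]
force: [-17.3, 11.8, 13.0]
opening: 0.0098
gripper_force: 30.1
```

Emit:
send_rows(deltas=[[[0,0,0],0],[[0,0,0],0],[[0,0,0],0],[[0,0,0],0],[[0,0,0],0]])

```text
clock: 26.73
tool_pos: [0.5903, -0.1582, 0.0964]
orientation: [179.5, -0.1, -110.4]
force: [-15.5, 10.7, 11.3]
opening: 0.0094
gripper_force: 30.0
```

```bash
python3 st.py
python3 - <<'E'
from fit import *
import pickle
P={n:ctrl.snapshot(n) for n in("scene","side","wrist")};pickle.dump(P,open("P3.pkl","wb"))
vs=[]
for n in("scene","side"):
    o=ctrl.cut_out(P[n],"carrier");vs.append((P[n],o[0]["pixels"].astype(np.float32)));print(n,o[0]["conf"])
q,v=fit(vs,[.65,-.18,-.356],.034);d=q[:2]-[.674,-.189];print(q,v,d@[.937,-.349],d@[.349,.937])
def classes(p):
    h=cv2.cvtColor(p["color"],cv2.COLOR_RGB2HSV).astype(int);H,S,V=h[...,0],h[...,1],h[...,2]
    return ((H>45)&(H<80)&(S>90)&(V>40)), (((H<6)|(H>174))&(S>150)&(V>60))
pts=lambda n:{"scene":(383,242),"side":(390,245)}[n]
for f in("s2.pkl","P2.pkl","P3.pkl"):
    D=pickle.load(open(f,"rb"));D=D if "scene" in D else {"scene":D}
    p=D["scene"];g,r=classes(p)
    for nm,m in(("g",g),("r",r)):
        k,l,st,ce=cv2.connectedComponentsWithStats(m.astype(np.uint8))
        print(f,nm,[(ce[i].round(1).tolist(),int(st[i,4])) for i in range(1,k) if np.hypot(*(ce[i]-[380,242]))<20 and st[i,4]>4])
E
```

```text
t 26.73 p [ 0.5903 -0.1582  0.0964] rpy [ 1.7954e+02 -7.0000e-02 -1.1036e+02] F [-15.5  10.7  11.3] open 0.0094 30.0
push 18.249630160550474 along -0.08920345986591793
scene 0.89
side 0.91
[ 0.65984541 -0.18678186 -0.3713844 ] 1.0779471397399902 -0.014036984884867416 -0.0028615589467986904
s2.pkl g [([377.1, 241.0], 23)]
s2.pkl r [([383.3, 240.0], 54)]
P2.pkl g [([377.0, 241.0], 23)]
P2.pkl r [([383.8, 240.3], 48)]
P3.pkl g []
P3.pkl r [([368.5, 251.7], 15)]
```

Emit:
send_rows(deltas=[[[0,-0.001,0],0],[[0,-0.002,0],0],[[0,-0.003,0],0],[[0,-0.004,0],0],[[0,-0.005,0],0]])

```text
clock: 27.4
tool_pos: [0.593, -0.1593, 0.0964]
orientation: [179.4, -0.1, -110.4]
force: [-19.5, 14.3, 15.3]
opening: 0.0097
gripper_force: 30.1
```

```bash
python3 st.py
python3 - <<'E'
from h import *
import pickle
P={n:ctrl.snapshot(n) for n in("scene","side","wrist")};pickle.dump(P,open("P4.pkl","wb"))
P2=pickle.load(open("P2.pkl","rb"))
def let(px):
    h,s,v=cv2.cvtColor(px[None,None],cv2.COLOR_RGB2HSV)[0,0].astype(int)
    if s>90 and v>45: return "R" if h<8 or h>172 else "G" if 40<h<85 else "B" if 95<h<130 else "o"
    return "#" if v<50 else "d" if v<95 else "-" if v<150 else "."
for n,(x0,x1,y0,y1) in{"side":(362,402,238,256),"scene":(362,402,228,262)}.items():
    for D in(P2,P):
        print(n)
        for y in range(y0,y1): print(y,"".join(let(D[n]["color"][y,x]) for x in range(x0,x1)))
# predicted pixels of scale plane positions
for n in("scene","side"):
    print(n,[proj(P[n],[.674+.937*a,-.189-.349*a,.05]).round(1).tolist() for a in(0,.014,.022)])
E
```

```text
t 27.4 p [ 0.593  -0.1593  0.0964] rpy [ 1.7942e+02 -9.0000e-02 -1.1037e+02] F [-19.5  14.3  15.3] open 0.0097 30.1
push 23.26091370102469 along -0.08626529438367189
side
238 ..---------------....----.....dd--------
239 --------.....................-dd-----ddd
240 ....----.........-----------dddd------dd
241 ............-----oooooo-------dd--------
242 ....--------dd--oooooooo-----dddd-------
243 --dd------------ooooooo-------ddd-------
244 -d#d-dd---GGGd-RRRRRRRo-------ddd-------
245 -d#d-dd---dGGG--RRRRRRR-----------------
246 -d#d-d#---dGGG--RRRRRRR-----------------
247 -##d--#d---GGG--RRRRRRR------------....-
248 -##d--#d---GGGd-RRRRRRRR------.........-
249 -##ddd##d---d-d-RRRRRRRR-..............-
250 -##dd###---.--...------.................
251 -d######d--------------dddd--------.....
252 -d######d-------------ddddddddddd--.....
253 -d######d------B------dddd-....-d--.....
254 --#######dddBBBBBBB---d-..........--....
255 -d######d-BBBBBBBBBBB--.................
side
238 -.-.-------------....-----....dd-----..-
239 --------.....................-dd-----dd-
240 -...----.........---
[... 3188 characters left out ...]
ddddddRRRRRRdddd--.-----------ddddddddd
250 #ddRRRRRRRRRRdd#d--.-----------ddddddddd
251 ddRRRRRRRRRRRdd##---------------dddddddd
252 dd-RRRRRRRRRdd###d--------------dddddddd
253 d---RRRRRRRddd####-d-------------ddddddd
254 d-----RRRR--ddd#####d------------ddddddd
255 d-----------dddd####d-------------dddddd
256 d-----------ddddddddd--------..---dddddd
257 d-----------dddddddddd-----....----dddd-
258 d----------ddddddddddd----.-.------dddd-
259 R----------dddddddddddd-------------dd--
260 -----------dddddddddddd-------.------d--
261 ---R--------BBBB-dddddd-----.....----d--
scene [[[371.7, 252.1]], [[377.5, 251.1]], [[380.8, 250.6]]]
side [[[363.9, 251.6]], [[370.4, 251.9]], [[374.1, 252.1]]]
```

In the side view the pointer has moved from column 368 to 373, the edge of the green (372–375), so travel is about 10.5 mm. I'll add about 3.5 mm.

Emit:
send_rows(deltas=[[[0,-0.001,-0.0003],0],[[0,-0.002,-0.0003],0],[[0,-0.003,-0.0003],0],[[0,-0.0045,-0.0003],0],[[0,-0.006,-0.0003],0]])

```text
clock: 27.97
tool_pos: [0.5968, -0.1607, 0.0964]
orientation: [179.3, -0.1, -110.4]
force: [-22.6, 15.0, 17.0]
opening: 0.0097
gripper_force: 30.1
```

Emit:
send_rows(deltas=[[[0,0,0],0],[[0,0,0],0],[[0,0,0],0],[[0,0,0],0],[[0,0,0],0]])

```text
clock: 28.38
tool_pos: [0.5969, -0.1607, 0.0964]
orientation: [179.3, -0.1, -110.4]
force: [-20.0, 14.2, 16.6]
opening: 0.0101
gripper_force: 30.1
```

```bash
python3 st.py
cat > ck.py <<'E'
from fit import *
import pickle
P={n:ctrl.snapshot(n) for n in("scene","side")};vs=[]
for n in P:
    o=ctrl.cut_out(P[n],"carrier");vs.append((P[n],o[0]["pixels"].astype(np.float32)))
q,v=fit(vs,[.663,-.186,-.356],.034);d=q[:2]-[.674,-.189];print(q,v,d@[.937,-.349],d@[.349,.937])
c=P["side"]["color"]
for y in range(243,252): print(y," ".join("%3d"%v for v in c[y,366:382].max(1)), "|"," ".join("%3d"%(int(a[1])-int(a[0])) for a in c[y,366:382]))
pickle.dump(P,open("P5.pkl","wb"))
E
python3 ck.py
```

```text
t 28.38 p [ 0.5969 -0.1607  0.0964] rpy [ 1.7935e+02 -1.0000e-01 -1.1038e+02] F [-20.   14.2  16.6] open 0.0101 30.1
push 23.723315119936974 along -0.08215213020716469Traceback (most recent call last):
  File "ck.py", line 5, in <module>
    o=ctrl.cut_out(P[n],"carrier");vs.append((P[n],o[0]["pixels"].astype(np.float32)))
                                                   ~^^^
IndexError: list index out of range
```

```bash
sed -i 's/    o=ctrl.cut_out(P\[n\],"carrier");vs/    o=ctrl.cut_out(P[n],"carrier")\n    if o: vs/; s/^q,v=/if vs: q,v=/' ck.py; python3 ck.py; python3 st.py
python3 - <<'E'
from h import *
import pickle
P=pickle.load(open("P5.pkl","rb"))
for n in P:
  for t in("vial_red","vial_lightblue","vial_black","drop_bottle"): print(n,t,[((np.array(o["xy"])*[560,420]).round().tolist(),round(o["conf"],2)) for o in ctrl.boxes_of(P[n],t)[:3]])
E
```

```text
[ 0.66651141 -0.18810883 -0.36201564] 1.091781497001648 -0.007327829246546854 -0.0017784923322570652
243  89  93 136 134 134 130 113 114 130 137 146 139  98 111 121 124 | -54 -13  -6  -7  -6  -4   6   5  -5  -5  -6  -8 -26 -26 -26 -27
244 109 136 119 119 115 108  77  70  57  75 124 110 105 104 108 107 | -71 -58  -3  -1  -1   2  32  42  30  13  -7 -40 -76 -78 -69 -69
245 110 137 111 112 111 109  90  67  31  57 101 106 106 103 104 105 | -71 -60  -1   0  -1   2  23  42  12  15   7 -21 -79 -80 -83 -80
246 144 133 113 113 109 108  88  67  40  44  98 109  99 102 104 101 | -89 -55  -1  -1  -1   1  18  44  20  14  17  -7 -77 -80 -78 -84
247 121 113 112 112 113 111 106  70  43  41  96 109 100 104 105 102 | -76 -37   0  -1  -1   1   3  42  23  10  15  -5 -58 -81 -81 -80
248 113 103 113 113 113 114 105  69  53  30  77 110 106 104 103 104 | -56  -3  -1   0  -1  -2   1  39  30   8  13  -6 -45 -77 -83 -81
249 109 122 120 121 117 117 107  96  45  20  37  81 104 115 115 113 | -17   0  -1  -2   0  -2   3  27  20   0  -2  -5 -31 -69 -64 -64
250 102 115 116 120 123 120 127 138  40  20  42 105 150 142 1
[... 154 characters left out ...]
   1  -1  -2  -2   2  -3  -4  -1   0   1   0   1   2
t 28.78 p [ 0.5969 -0.1607  0.0964] rpy [ 1.7935e+02 -1.0000e-01 -1.1038e+02] F [-19.9  14.8  14.9] open 0.01 30.1
push 23.818829285067345 along -0.08212623431705532
scene vial_red [([370.0, 257.0], 0.45), ([397.0, 266.0], 0.37)]
scene vial_lightblue [([287.0, 164.0], 0.68), ([372.0, 273.0], 0.58)]
scene vial_black [([282.0, 215.0], 0.71), ([242.0, 240.0], 0.53)]
scene drop_bottle [([335.0, 356.0], 0.68), ([359.0, 275.0], 0.61), ([374.0, 271.0], 0.35)]
side vial_red [([338.0, 267.0], 0.37)]
side vial_lightblue [([361.0, 258.0], 0.66)]
side vial_black [([247.0, 232.0], 0.72), ([206.0, 195.0], 0.32)]
side drop_bottle [([284.0, 301.0], 0.62)]
```

The pointer sits mid-green (columns 374–375, green 372–376). The carrier is square and within 2 mm of centre. I'll hold for over a second, then hand in.

Emit:
send_rows(deltas=[[[0,0,0],0],[[0,0,0],0],[[0,0,0],0],[[0,0,0],0],[[0,0,0],0]])

```text
clock: 29.6
tool_pos: [0.5969, -0.1607, 0.0964]
orientation: [179.3, -0.1, -110.4]
force: [-20.1, 13.8, 15.7]
opening: 0.0102
gripper_force: 30.1
```

Emit:
send_rows(deltas=[[[0,0,0],0],[[0,0,0],0],[[0,0,0],0],[[0,0,0],0],[[0,0,0],0]])

```text
clock: 30.02
tool_pos: [0.5969, -0.1607, 0.0964]
orientation: [179.3, -0.1, -110.4]
force: [-20.9, 15.0, 16.3]
opening: 0.0102
gripper_force: 30.1
```

Emit:
send_rows(deltas=[[[0,0,0],0],[[0,0,0],0],[[0,0,0],0],[[0,0,0],0],[[0,0,0],0]])

```text
clock: 30.43
tool_pos: [0.5969, -0.1607, 0.0964]
orientation: [179.3, -0.1, -110.4]
force: [-21.7, 14.2, 16.6]
opening: 0.0099
gripper_force: 30.1
```

```bash
python3 st.py; python3 -c "
from plant import ctrl
print(ctrl.close_job())"
```

```text
t 30.43 p [ 0.5969 -0.1607  0.0964] rpy [ 1.7934e+02 -1.0000e-01 -1.1038e+02] F [-21.7  14.2  16.6] open 0.0099 30.1
push 25.292132058324317 along -0.08214935010895195
the job is handed in; nothing more can be done
None
```

I handed the job in at about 30 s, and no verdict came back: red is in the middle cell, light-blue in the right and brown still in the left, with the carrier held square and centred on the bar and the pointer mid-green (about 14 mm by the side camera).

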